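# Close the blow mould and clip its lugs

### The job

Swing the open half of the hinged iron blow mould fully shut, then take from the wooden rack the one spring clip that fits the mould: its jaws must open over both lugs together and be narrow enough to go down between the cast ribs on the lugs. Squeeze it open, push it down over the two lugs between the ribs until its pivot meets their top edge, and let it go so that it holds the mould shut; leave the other clips where they are on the rack and disturb nothing else on the bench.

Things in the scene. Friction and masses are not known exactly. Their poses are not given: they have to be found in the camera images.
- rack: fixed wooden rack: upright board 310 mm long (its x), 16 mm thick (its y) on two feet 90 mm wide, level top edge 110 mm above the bench. Origin on the bench under the board's middle. Five spring clips sit astride its top edge, handles up, 55 mm apart, in any order. All are A-shaped steel clamps: squeezing the two black-dipped handles together at the top opens the jaws below
- clip_a_pivot (a point): small clip, 78 mm tall, jaws and handles 15 mm wide, jaws open 24 mm at most. The point is the middle of its level pivot rod: x along the rod (along the rack board), y across the board, the line on which the handles are squeezed, z up
- clip_b_pivot (a point): large clip, 135 mm tall, jaws and handles 32 mm wide, jaws open 40 mm at most; point and axes as for clip_a
- clip_c_pivot (a point): middle clip, 108 mm tall, 90 g, jaws and handles 20 mm wide, jaws open 33 mm at most; point and axes as for clip_a. Black grips 28 to 64 mm above this point; on the rack the handles splay to 52 mm over their tops; fully squeezed (about 13 N) they stop upright and parallel, 26 mm over all. The pivot barrel, radius 6 mm, rests on the board's edge; the jaw pads lie 32 to 44 mm below the point
- clip_d_pivot (a point): second small clip, the same as clip_a
- clip_e_pivot (a point): second large clip, the same as clip_b
- clip_c_jaw (a joint): opening of the middle clip, rad, between its halves: 0 as it sits on the 16 mm rack board, 0.22 on the 26 mm of the two lugs, 0.42 fully squeezed, -0.32 with the jaws shut on nothing
- mould: hinged cast-iron blow mould, fixed: base 140 mm across; shut, a round open shell 104 mm across (bands 112) and 104 mm high, hinged on one side, a pair of flat upright lugs on the other. Origin on the bench in the shell's middle; x points to the lugs, parting plane y = 0; fixed half on the +y side (its own handle at y = +86 mm), swinging half on the -y side
- mould_half (a joint): opening of the swinging half, rad: 0 fully shut, up to 1.0; it swings level about the hinge pin, opening towards -y of the mould (shutting is anticlockwise from above), turns stiffly (0.15 N m) and stays where it is left
- mould_hinge (a point): on the vertical axis of the hinge pin, 64 mm from the mould's middle, 100 mm above the bench
- half_handle (a point): grip point of the swinging half's upright wooden handle: round, 20 to 22 mm thick, from 70 to 134 mm above the bench, this point at 108 mm, 107 mm from the hinge axis, on a level 10 mm rod (78 mm up), 23 mm clear of the shell. It moves with the half; its y axis points to the shell, x along the lug; when shut at x = 0, y = -86 mm of the mould
- mould_seat (a point): the clip's place: middle of the shut lugs' top edge, on the parting plane, 100 mm above the bench, 90 mm from the mould's middle, fixed; x away from the hinge, y across the lugs. Lugs 13 mm thick each, 26 mm the shut pair. On each outer face two upright ribs 8 mm wide, 10 mm proud, leave a flat 28 mm wide (14 mm either side of the point) for the jaws
- optic_mid (a point): bystander: small ribbed brass optic mould, an open cup 62 mm across and 62 mm tall, near the lugs; point at its middle, 31 mm up
- sample_mid (a point): bystander: glass tumbler 68 mm across and 92 mm tall beside the fixed half; point at its middle, 46 mm up
- wax_tin_mid (a point): bystander: round steel tin 74 mm across and 50 mm tall beside the rack; point at its middle, 25 mm up
- block_mid (a point): bystander: wooden blowing block, a cup 84 mm across and 55 mm tall with a 150 mm handle along its -x; point in the middle of the cup, 27 mm up
- jacks_mid (a point): bystander: steel jacks lying flat, 210 mm long (x) and 60 mm wide, 11 mm thick; point at their middle, 6 mm up
- paddle_mid (a point): bystander: flat wooden paddle 290 mm long (x), blade 85 mm wide at its +x end, 16 mm thick; point 8 mm up
- tweezers_mid (a point): bystander: flat steel tweezers lying on the bench, 180 mm long (x), 40 mm wide, 8 mm thick; point at their middle, 4 mm up

How it is judged:
On the way, in this order (a step that is already met when the one before it is completed fails the run):
1. the swinging half is shut (under 0.05 rad) and the fingers have let go of it (value of joint mould_half below 0.05 rad and contact force between the fingers and mould below 0.2 N), for 0.1 s.
2. the middle clip grips both lugs (horizontal distance between clip_c_pivot and mould_seat below 0.012 m and value of joint clip_c_jaw between 0.14 and 0.32 rad and contact force between clip_c and mould above 4 N), for 0.2 s.
At the end, for the whole second after the job is handed in: mould half shut (under 0.03 rad); the middle clip, let go and at rest, grips both lugs together (jaw opening 0.14 to 0.30 rad, over 4 N), its pivot within 12 mm of the seat seen from above, at most 16 mm above the lugs' top edge, its rod along the lugs within 0.25 rad (value of joint mould_half below 0.03 rad and horizontal distance between clip_c_pivot and mould_seat below 0.012 m and z of clip_c_pivot in the frame of mould_seat between 0 and 0.016 m and angle between the x axis of clip_c_pivot and the x axis of mould_seat, either way round below 0.25 rad and value of joint clip_c_jaw between 0.14 and 0.3 rad and contact force between clip_c and mould above 4 N and contact force between clip_c and the fingers below 0.1 N and linear speed of clip_c below 0.02 m/s); the robot touches nothing.
It fails at once if one of the other clips is moved from its place on the rack by more than 12 mm (distance of any of clip_a_pivot, clip_b_pivot, clip_d_pivot, clip_e_pivot from where it was at the start of the episode above 0.012 m).
It fails at once if a bystander is moved by more than 25 mm (distance of any of optic_mid, sample_mid, wax_tin_mid, block_mid, jacks_mid, paddle_mid, tweezers_mid from where it was at the start of the episode above 0.025 m).
It also fails if it takes over 58 s, if anything falls off the work surface, if the arm or the gripper's body presses on something with over 40 N, if the wrist force passes 120 N, or if a joint passes its speed limit or range.

### The arm

A 6-joint arm with a two-finger parallel gripper is mounted at the origin on the work surface. World frame = base frame: x ahead of the robot, y to its left, z up, the work surface at z = 0. Lengths are in m, angles in rad, forces in N, time in s.
With the tool pointing down it reaches from about 0.35 to 0.975 m from the base axis. Payload 4.9 kg.
Tool frame: the origin (TCP) lies on the centre line of the jaws, within the pads' length; the fingertips stand 8 mm ahead of it and the grasp point (between the pads) lies 11 mm behind it; z points along the fingers, y is the line along which they close (so a half turn about z gives the same grasp; the last joint's range is limited). The gripper opens to 85 mm and grips with 20 to 120 N. Pads are 22 mm wide; open, the fingers measure 114 mm over their backs; the gripper's body (76 mm by 85 mm) begins 54 mm behind the grasp point. The pads swing forward as they close: fully open they stand 13 mm farther back than shut.
Start: joints at [-1.45, 0.053, 1.613, -0, 1.476, -0.119], TCP at [0.148, -0.607, 0.239] pointing down, gripper open.
Joint ranges: [-3.01, 3.01], [-1.01, 2.22], [0.06, 2.58], [-1.02, 4.17], [0.09, 2.62], [-3.14, 3.14]. Speed limits (rad/s): [2.57, 2.57, 3.14, 3.14, 3.14, 3.14].

### API

Orientations are given as a 3x3 rotation matrix whose columns are the frame's x, y, z axes.
In Python, from bench import manip, eoat, kin, monitor, snapshot, hand_in, boxes_of, outline_of, tip_of gives the robot as it stands. Calls block until the motion is done:
- manip.move_to(position, orientation): joint-space move of the TCP to a pose.
- manip.servo_line(position, rate=0.15, rot=None, until_force=None): straight line of the TCP; rot=None keeps the orientation; rate is the mean speed in m/s. With until_force (N) it stops when the force on the tool has changed by that much, and returns True; else False.
- manip.set_joints(angles): joint-space move.
- eoat.open_gripper() and eoat.grab(grip_force=None): open the fingers fully, or close them until they stop; grip_force is the grip in N (None keeps the last).
- manip.wait(seconds).
- kin.ik(position, orientation): joint angles nearest the present ones, or None.
- monitor.read_state(): the state.
- snapshot(name): name is "side" or "top"; returns a dict with "color" (384x512x3 uint8, red, green, blue), "z_map" (384x512 float32, m along the optical axis (not along the pixel's ray), 0 where there is no reading), "K" (3x3 intrinsics, pixels), "T" (4x4, takes a point from camera to world coordinates). Camera axes: x right, y down, z forward; pixel columns grow to the right and rows downward; lengths in m; the calibration is good to about 2 mm. A picture is of the moment at which its call begins.
A pose or a line that the arm cannot do raises manip.MotionError and nothing moves.
- hand_in(): hands the job in; it is judged then, once.
Trained networks look in the newest picture that a camera, given by its name, has taken for a name from the list of things; names that differ only in an ending like _2 or _b are one class to them, and where a whole thing is asked for, a point or a joint stands for the part that bears it (a point fixed in the world has none). Each returns a list of dicts, best first, with "confidence" (0 to 1); they miss things now and then, are a little off and sometimes report something else, mostly with a low value. They report only what shows in the picture. A call takes as long as a camera call.
- boxes_of(thing, camera): "position" ([row, column] in pixels, amid what is visible of it).
- outline_of(thing, camera): "region" (384x512 bool, what is visible of it) and "position" ([row, column] in pixels, amid what is visible of it).
- tip_of(thing, camera): "position" ([row, column] in pixels: a listed point, or the origin of a listed thing).
The state is a dict: "t": time; "joints": joint angles; "joint_velocities": joint speeds; "effort": joint torques, N m; "eef_pos": TCP position; "tool_rot": TCP orientation; "wrist_force": force on the tool from outside, world axes, zero at the start; "wrist_torque": the same for the moment, N m; "grip_width": opening from 0.0 (shut) to 1.0 (fully open); "grip_force": force on a finger pad.
Only numpy, scipy, OpenCV 4.12 (cv2) and the standard library are available. Lean on these libraries where they do the work, as an engineer would, in place of code of your own. Each camera call takes 0.05 s, during which the arm holds its last target. There are 200 camera calls.

## Working session

There is one attempt and no reset: what is moved stays moved. The work goes in short steps, each a Python script; the robot and the scene stay as the last script left them, time stands still between calls to the robot, and variables do not carry over. Pictures are saved under pics/ and viewed, at most 10 in all, crops included, and the job is handed in when it is done.

```bash
mkdir -p pics
cat > h.py <<'E'
import numpy as np, cv2
from bench import manip, eoat, kin, monitor, snapshot, hand_in, boxes_of, outline_of, tip_of
def px2w(s,r,c,z=None):
    K,T=s["K"],s["T"]
    if z is None:
        d=s["z_map"][int(round(r)),int(round(c))]
        return (T@np.r_[(c-K[0,2])/K[0,0]*d,(r-K[1,2])/K[1,1]*d,d,1])[:3]
    v=T[:3,:3]@np.r_[(c-K[0,2])/K[0,0],(r-K[1,2])/K[1,1],1]
    return T[:3,3]+v*(z-T[2,3])/v[2]
def cloud(s):
    K,T=s["K"],s["T"];d=s["z_map"]
    r,c=np.mgrid[0:384,0:512]
    P=np.stack([(c-K[0,2])/K[0,0]*d,(r-K[1,2])/K[1,1]*d,d],-1)@T[:3,:3].T+T[:3,3]
    P[d==0]=np.nan
    return P
def R(a): # tool down, closing axis y at angle a in world
    y=np.r_[np.cos(a),np.sin(a),0];z=np.r_[0,0,-1.]
    return np.stack([np.cross(y,z),y,z],1)
E
python3 - <<'E'
from h import *
np.set_printoptions(precision=3,suppress=True)
pts={'mould_hinge':.1,'half_handle':.108,'mould_seat':.1,'mould':0,'rack':0,'optic_mid':.031,'sample_mid':.046,'wax_tin_mid':.025,'block_mid':.027,'jacks_mid':.006,'paddle_mid':.008,'tweezers_mid':.004,'clip_c_pivot':.116,'clip_a_pivot':.116,'clip_b_pivot':.116}
for cam in('top','side'):
    s=snapshot(cam);cv2.imwrite(f'pics/{cam}0.png',cv2.resize(s["color"][:,:,::-1],(800,600)))
    np.savez(f'{cam}0.npz',**s)
    print(cam,s["T"][:3,3],s["T"][:3,2])
    for n,z in pts.items():
        for d in tip_of(n,cam)[:3]:
            p=d["position"];print(n,round(d["confidence"],2),np.round(p,1),px2w(s,*p,z=z))
print(monitor.read_state()["t"])
E
```

```text
top [0.351 0.006 1.202] [ 0.134  0.011 -0.991]
mould_hinge 0.9 [151.4 319.5] [ 0.614 -0.165  0.1  ]
half_handle 0.66 [133.2 287.5] [ 0.663 -0.077  0.108]
half_handle 0.63 [219.2 247.8] [0.426 0.031 0.108]
half_handle 0.62 [125.9 232.5] [0.684 0.075 0.108]
mould_seat 0.77 [197.1 286.1] [ 0.487 -0.072  0.1  ]
mould 0.59 [177.3 298.1] [ 0.559 -0.116  0.   ]
rack 0.87 [197.  166.4] [0.498 0.276 0.   ]
rack 0.39 [160.1 161.8] [0.61  0.294 0.   ]
optic_mid 0.88 [236.3 277.5] [ 0.383 -0.052  0.031]
optic_mid 0.17 [263.7 129. ] [0.303 0.369 0.031]
sample_mid 0.84 [213.2 346.5] [ 0.448 -0.247  0.046]
sample_mid 0.46 [236.9 275.9] [ 0.38  -0.047  0.046]
wax_tin_mid 0.81 [159.4 160.7] [0.607 0.291 0.025]
block_mid 0.55 [232.7 274.8] [ 0.393 -0.045  0.027]
jacks_mid 0.76 [274.4 394.7] [ 0.276 -0.389  0.006]
jacks_mid 0.56 [197.  286.4] [ 0.499 -0.08   0.006]
paddle_mid 0.77 [262.9 128.6] [0.304 0.378 0.008]
tweezers_mid 0.89 [221.6 248.3] [0.426 0.032 0.004]
clip_a_pivot 0.65 [120.5 235.9] [0.697 0.066 0.116]
clip_a_pivot 0.5 [188.9 197.1] [0.506 0.168 0.116]
clip_b_pivot 0.75 [186.3 136.6] [0.5
[... 491 characters left out ...]
85.8 183.1] [0.711 0.093 0.046]
wax_tin_mid 0.49 [247.5 155.6] [0.603 0.286 0.025]
wax_tin_mid 0.32 [347.8 212.1] [0.299 0.378 0.025]
wax_tin_mid 0.25 [272.4 185.8] [0.485 0.287 0.025]
block_mid 0.88 [183.8 183.1] [0.735 0.075 0.027]
block_mid 0.42 [268.9 180.7] [0.501 0.289 0.027]
jacks_mid 0.46 [179.7 388. ] [ 0.282 -0.381  0.006]
paddle_mid 0.89 [345.3 209.7] [0.314 0.373 0.008]
paddle_mid 0.37 [175.3 274.4] [ 0.565 -0.158  0.008]
clip_c_pivot 0.79 [227.4 197.6] [0.506 0.217 0.116]
clip_a_pivot 0.49 [215.6 213. ] [0.506 0.164 0.116]
clip_b_pivot 0.74 [270.2 180.3] [0.441 0.328 0.116]
clip_b_pivot 0.7 [254.3 159.5] [0.51  0.33  0.116]
clip_b_pivot 0.43 [215.1 301.3] [0.341 0.017 0.116]
1.6
```

View pics/top0.png

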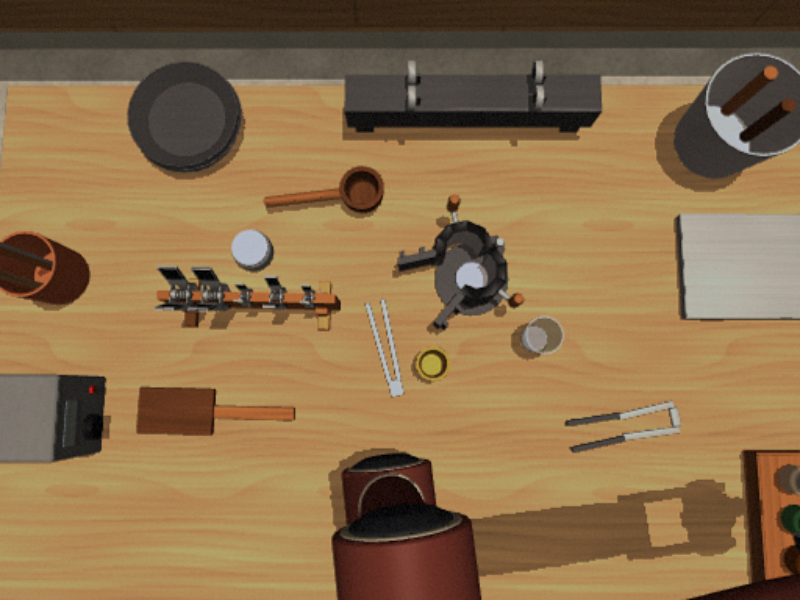

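View pics/side0.png

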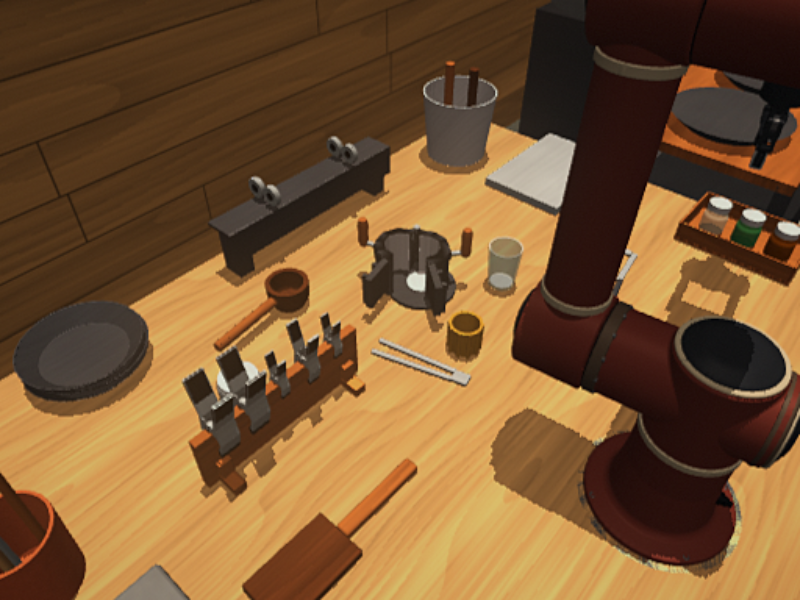

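Run:
```python
from h import *
np.set_printoptions(precision=3,suppress=True)
import numpy as np
# local geometry: heights near rack & mould
for cam in('top','side'):
    s=dict(np.load(f'{cam}0.npz'));P=cloud(s)
    m=(P[...,2]>.1)&(P[...,2]<.3)&(P[...,0]>.4)&(P[...,0]<.62)&(P[...,1]>.1)&(P[...,1]<.45)
    Q=P[m]
    for y in np.arange(.12,.44,.01):
        q=Q[abs(Q[:,1]-y)<.005]
        if len(q): print(cam,round(y,2),len(q),'zmax',q[:,2].max(),'x',q[:,0].min(),q[:,0].max())
    b=P[(abs(P[...,2]-.11)<.004)&(P[...,0]>.46)&(P[...,0]<.55)&(P[...,1]>.1)&(P[...,1]<.45)]
    print('board',len(b),np.polyfit(b[:,1],b[:,0],1),b.min(0),b.max(0))
    m=(P[...,2]>.118)&(P[...,2]<.16)&(P[...,0]>.4)&(P[...,0]<.75)&(P[...,1]>-.28)&(P[...,1]<.02)
    n,l,st,ce=cv2.connectedComponentsWithStats(m.astype(np.uint8))
    for i in range(1,n):
        if st[i,4]>3:print(cam,'tall',st[i,4],P[l==i].mean(0),P[l==i].min(0),P[l==i].max(0))
```

```text
top 0.12 6 zmax 0.10755701437700127 x 0.4944008053641429 0.507469394080983
top 0.13 28 zmax 0.11342127914247135 x 0.4933870628178514 0.5096376939221298
top 0.14 27 zmax 0.1141319710513693 x 0.49402799278285475 0.5097935304862004
top 0.15 21 zmax 0.11410259627711006 x 0.4940583934396478 0.5094206261350518
top 0.16 49 zmax 0.16167491517315735 x 0.4879191920169248 0.5178765196046584
top 0.17 53 zmax 0.16253828175095708 x 0.48789392252394936 0.5183926402702163
top 0.18 22 zmax 0.15760455965045206 x 0.4881883506913597 0.5182636450698277
top 0.19 23 zmax 0.11264097662095462 x 0.49539196798491036 0.5094681079380211
top 0.2 24 zmax 0.11372545181217286 x 0.49536270539383387 0.5093284910681775
top 0.21 59 zmax 0.1805126990250996 x 0.4789089362043502 0.5272536171243873
top 0.22 77 zmax 0.18078244381266195 x 0.4785382713003762 0.5283917792804481
top 0.23 66 zmax 0.17743247943376916 x 0.47888864753013827 0.5282965408272827
top 0.24 21 zmax 0.11349624480880283 x 0.49550849546084347 0.5120634319880694
top 0.25 25 zmax 0.11405273582202868 x 0.495675186056054 0.5120420349185554
top 0.26 26 zmax 0.112
[... 3621 characters left out ...]
45
side 0.38 229 zmax 0.19360234259024423 x 0.473494290008552 0.5456097990789167
side 0.39 252 zmax 0.19410631218646213 x 0.4738103646530952 0.5469056466514711
side 0.4 315 zmax 0.19387322844996924 x 0.47329077046502394 0.5464025585494962
side 0.41 46 zmax 0.12151991279140828 x 0.5004385591271024 0.5183917384695587
side 0.42 43 zmax 0.11249254680879617 x 0.5020267157604775 0.5206233268854211
side 0.43 38 zmax 0.11233753779927225 x 0.5020644151722181 0.5191060102408869
board 571 [0.011 0.5  ] [0.485 0.122 0.106] [0.531 0.433 0.114]
side tall 42 [ 0.673 -0.08   0.127] [ 0.666 -0.091  0.118] [ 0.686 -0.072  0.134]
side tall 42 [ 0.501 -0.187  0.127] [ 0.492 -0.198  0.118] [ 0.512 -0.179  0.134]
```

The top view shows the mould at px (470,265) of 800×600. Its hinge is at (500,240), the swinging half's handle at (453,202), the fixed handle at (515,298) and the fixed lug at (440,320). The rack runs along world y, and clip c is the second clip from its right end, at (275,290). The clip spacing and heights agree: 0.18 m tops at y≈0.222. The handle-to-hinge distance measures 107 mm, as it should be. I'll shut the half now.

```bash
cat >> h.py <<'E'
def best(p,a):
    o=[]
    for k in(-1,0,1,2):
        q=kin.ik(p,R(a+k*np.pi))
        if q is not None:o.append((abs(q[5]),a+k*np.pi))
    return min(o)[1]
E
python3 - <<'E'
from h import *
np.set_printoptions(precision=3,suppress=True)
H=np.r_[.610,-.167];h=np.r_[.672,-.081]
ang0=np.arctan2(*(h-H)[::-1]);r=np.hypot(*(h-H));off=np.deg2rad(53.3)
z=.102
a=best(np.r_[h,.24],ang0+off)
print('r',r,'a',a,ang0+off)
manip.move_to(np.r_[h,.24],R(a))
manip.servo_line(np.r_[h,z],rate=.12)
eoat.grab(25)
s=monitor.read_state();print(s["grip_width"],s["wrist_force"],s["eef_pos"])
hit=False
for d in list(np.arange(.1,.8,.1)):
    p=np.r_[H+r*np.r_[np.cos(ang0+d),np.sin(ang0+d)],z]
    hit=manip.servo_line(p,rate=.06,rot=R(a+d),until_force=25 if d>.35 else 40)
    s=monitor.read_state();print(round(d,2),hit,s["wrist_force"],s["eef_pos"],s["t"])
    if hit:break
E
```

```text
r 0.10601886624558861 a -1.2651712582535328 1.8764213953362603
0.23537916496849842 [-2.354 -4.401  2.504] [ 0.672 -0.082  0.103]
0.1 False [-3.598 -4.101  3.773] [ 0.663 -0.076  0.102] 6.4583
0.2 False [-1.548 -3.192  5.076] [ 0.654 -0.071  0.102] 6.7833
0.3 False [-2.214 -1.091  5.25 ] [ 0.644 -0.066  0.103] 7.1083
0.4 False [-0.724  0.374  5.315] [ 0.634 -0.063  0.102] 7.4333
0.5 False [-0.526  2.337  5.507] [ 0.624 -0.061  0.102] 7.7583
0.6 False [-1.162  2.925  4.849] [ 0.613 -0.059  0.102] 8.0833
0.7 True [ 2.989 -0.188  1.208] [ 0.611 -0.06   0.103] 8.2917
```

Run:
```python
from h import *
np.set_printoptions(precision=4,suppress=True)
eoat.open_gripper()
s=monitor.read_state();print(s["wrist_force"],s["grip_width"])
p=s["eef_pos"];manip.servo_line([p[0],p[1],.26],rate=.25)
c=np.r_[.504,.2215]
a=best(np.r_[c,.26],-.013);print('a',a)
manip.move_to(np.r_[c,.29],R(a))
for cam in('top','side'):
    s=snapshot(cam);np.savez(f'{cam}1.npz',**s)
    r0,c0=(120,240) if cam=='top' else (110,210)
    cv2.imwrite(f'pics/{cam}1.png',cv2.resize(s["color"][r0:r0+120,c0:c0+160,::-1],(800,600),interpolation=cv2.INTER_CUBIC))
    for n,z in{'mould_hinge':.1,'mould_seat':.1,'half_handle':.108,'mould':0}.items():
        for d in tip_of(n,cam)[:1]:
            print(cam,n,round(d["confidence"],2),d["position"],px2w(s,*d["position"],z=z))
    # clip c pose from initial images
    P=cloud(dict(np.load(f'{cam}0.npz')))
    m=(P[...,2]>.15)&(P[...,2]<.19)&(abs(P[...,0]-.5)<.06)&(abs(P[...,1]-.222)<.03)
    q=P[m];print('clip',len(q),np.percentile(q,[1,50,99],axis=0))
    P=cloud(s)
    m=(P[...,2]>.118)&(P[...,2]<.16)&(P[...,0]>.4)&(P[...,0]<.75)&(P[...,1]>-.28)&(P[...,1]<.02)
    n,l,st,ce=cv2.connectedComponentsWithStats(m.astype(np.uint8))
    for i in range(1,n):
        if st[i,4]>10:print('handle',st[i,4],(P[l==i].min(0)+P[l==i].max(0))/2)
    # lugs: points near z=.1 towards front-left of mould
    m=(abs(P[...,2]-.1)<.006)&(P[...,0]>.44)&(P[...,0]<.53)&(P[...,1]>-.11)&(P[...,1]<-.02)
    q=P[m];print('lug',len(q))
    if len(q): print(q.mean(0),np.degrees(np.arctan2(*np.linalg.svd(q[:,:2]-q[:,:2].mean(0))[2][0][::-1])))
print(monitor.read_state()["t"])
```

```text
[ 0.0597 -0.764  -0.28  ] 1.00116713026362
a -0.013
top mould_hinge 0.64 [150.0, 318.6] [ 0.6182 -0.1627  0.1   ]
top mould_seat 0.9 [197.3, 285.6] [ 0.4863 -0.071   0.1   ]
top half_handle 0.66 [153.6, 279.0] [ 0.6058 -0.053   0.108 ]
top mould 0.57 [177.3, 301.2] [ 0.5589 -0.1249  0.    ]
clip 60 [[0.4786 0.2124 0.1537]
 [0.5227 0.2216 0.1715]
 [0.5283 0.2332 0.1806]]
handle 48 [ 0.6079 -0.0563  0.128 ]
handle 51 [ 0.4995 -0.1885  0.1276]
lug 336
[ 0.4936 -0.0737  0.1005] 138.410169153566
side mould_hinge 0.78 [142.8, 266.3] [ 0.6171 -0.1775  0.1   ]
side mould_seat 0.59 [174.4, 276.4] [ 0.4975 -0.0793  0.1   ]
side half_handle 0.59 [157.1, 246.7] [ 0.6078 -0.0753  0.108 ]
clip 148 [[0.4803 0.2123 0.1503]
 [0.5248 0.2236 0.1652]
 [0.5336 0.2334 0.1779]]
handle 41 [ 0.5027 -0.1883  0.1265]
handle 44 [ 0.6125 -0.0553  0.1265]
lug 238
[ 0.4955 -0.0727  0.0996] 138.0947601640326
11.375
```

View pics/top1.png

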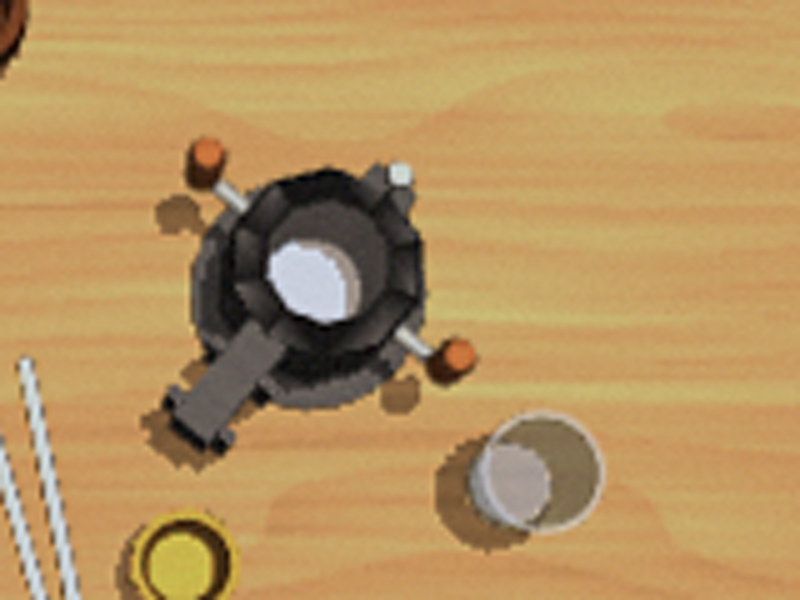

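View pics/side1.png

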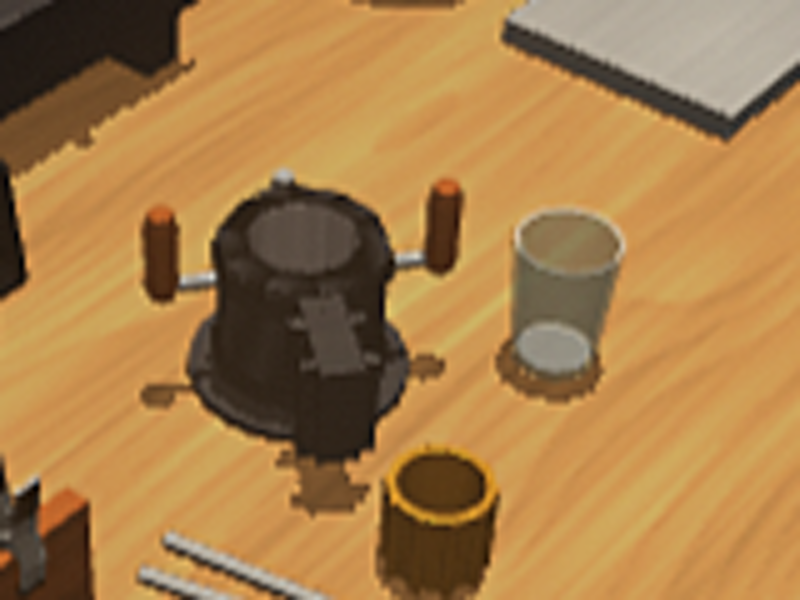

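The mould is shut. In the top crop the lug strip runs from (255,340) to (200,430), with ribs visible at its outer end. I'll refine the seat in the mould frame.

```bash
cat > seat.py <<'E'
from h import *
np.set_printoptions(precision=1,suppress=True)
C=np.r_[.5557,-.1221];t=np.deg2rad(140);X=np.r_[np.cos(t),np.sin(t)];Y=np.r_[-X[1],X[0]]
for cam in('top','side'):
    s=dict(np.load(f'{cam}1.npz'))
    # dense resample: intersect depth, upsampled x4
    k=4;zm=cv2.resize(s["z_map"],None,fx=k,fy=k,interpolation=cv2.INTER_NEAREST)
    K,T=s["K"],s["T"];r,c=np.mgrid[0:384*k,0:512*k];r=(r+.5)/k-.5;c=(c+.5)/k-.5
    P=np.stack([(c-K[0,2])/K[0,0]*zm,(r-K[1,2])/K[1,1]*zm,zm],-1)@T[:3,:3].T+T[:3,3]
    z=P[...,2];d=P[...,:2]-C;u=d@X*1e3;v=d@Y*1e3
    top=np.median(z[(abs(z-.1)<.008)&(u>62)&(u<110)&(abs(v)<8)]);print(cam,'top z',top)
    m=(abs(z-top)<.006)&(u>56)&(u<125)&(abs(v)<35)
    for ub in range(58,124,3):
        k_=m&(abs(u-ub)<1.5)
        if k_.sum()>4:print(ub,v[k_].min(),v[k_].max(),(v[k_].min()+v[k_].max())/2)
E
python3 seat.py
```

```text
top top z 0.1000183466271245
58 -10.789842115096652 14.995056523768262 2.102607204335805
61 -11.093327274167892 14.473643431443174 1.6901580786376407
64 -11.493426497974502 15.664296871931262 2.08543518697838
67 -18.287227818960186 25.024070934933196 3.3684215579865047
70 -21.530805927220417 25.89293659704731 2.1810653349134466
73 -21.214548591698048 25.54916667900045 2.1673090436512013
76 -21.73342515585019 23.48637651111812 0.8764756776339659
79 -10.694048623455325 15.544483698884358 2.4252175377145164
82 -10.917205463781592 15.164398169736511 2.1235963529774597
85 -10.782518947052646 15.300883439139087 2.2591822460432205
88 -11.301686120836111 16.605308843286142 2.6518113612250156
91 -11.530357602258388 16.251345380810175 2.3604938892758938
94 -11.762545595208879 15.953083385552281 2.095268895171701
97 -11.32859636054313 15.43561766183477 2.05351065064582
100 -10.322836490537458 17.763426164638382 3.720294837050462
103 -18.523189260676794 26.733580819970374 4.10519577964679
106 -20.389296221336416 26.217790208254875 2.91424699345923
109 -20.861098191419636 26.417642589611575 2.778
[... 803 characters left out ...]
29450188312 0.9043898037369793
88 -12.428476846699406 10.240992067004077 -1.0937423898476641
91 -12.936860714422638 6.32866334945158 -3.3040986824855287
94 -13.125079602585158 14.500733875240511 0.6878271363276767
97 -11.265435808005149 14.28616826157978 1.5103662267873155
100 -17.57755690051913 21.885215261697326 2.1538291805890974
103 -20.885210815188053 23.896180073918995 1.505484629365471
106 -21.401779240851315 23.825038690424705 1.211629724786695
109 -21.472631957220685 22.888500159326817 0.7079341010530662
112 -13.5049485138419 21.904084123171174 4.199567804664637
115 -11.737796062578713 21.833408904070374 5.047806420745831
118 -11.922298177703949 9.905888960110437 -1.0082046087967562
```

Run:
```python
from h import *
np.set_printoptions(precision=4,suppress=True)
c=np.r_[.505,.2225]
a=-.013
manip.move_to(np.r_[c,.26],R(a))
print('hit',manip.servo_line(np.r_[c,.152],rate=.1,until_force=15))
eoat.grab(40)
s=monitor.read_state();print(s["grip_width"],s["grip_force"],s["wrist_force"],s["eef_pos"])
manip.servo_line(np.r_[c,.29],rate=.12)
s=monitor.read_state();print(s["grip_width"],s["grip_force"],s["wrist_force"],s["eef_pos"],s["t"])
S=np.r_[.4867,-.0659];th=np.deg2rad(141.3)
a2=best(np.r_[S,.22],th-np.pi/2);print('a2',a2)
manip.move_to(np.r_[S,.215],R(a2))
for cam in('top','side'):
    s=snapshot(cam);np.savez(f'{cam}2.npz',**s)
    r0,c0=(120,220) if cam=='top' else (90,200)
    cv2.imwrite(f'pics/{cam}2.png',cv2.resize(s["color"][r0:r0+120,c0:c0+160,::-1],(800,600),interpolation=cv2.INTER_CUBIC))
    for d in tip_of('clip_c_pivot',cam)[:2]:
        print(cam,d["confidence"],d["position"],px2w(s,*d["position"],z=.179))
print(monitor.read_state()["t"],monitor.read_state()["eef_pos"])
```

```text
hit False
0.29058662906789706 41.91390037536621 [-2.77   -0.3695 15.3056] [0.5076 0.2234 0.1573]
0.29115475847666855 39.850847125053406 [ 0.2319 -0.2059 -1.1733] [0.5045 0.2224 0.2887] 14.7583
a2 7.1785392134526775
side 0.54 [174.3, 277.4] [ 0.44  -0.007  0.179]
side 0.51 [157.4, 278.8] [ 0.4809 -0.0641  0.179 ]
16.2833 [ 0.487  -0.0653  0.2152]
```

View pics/side2.png

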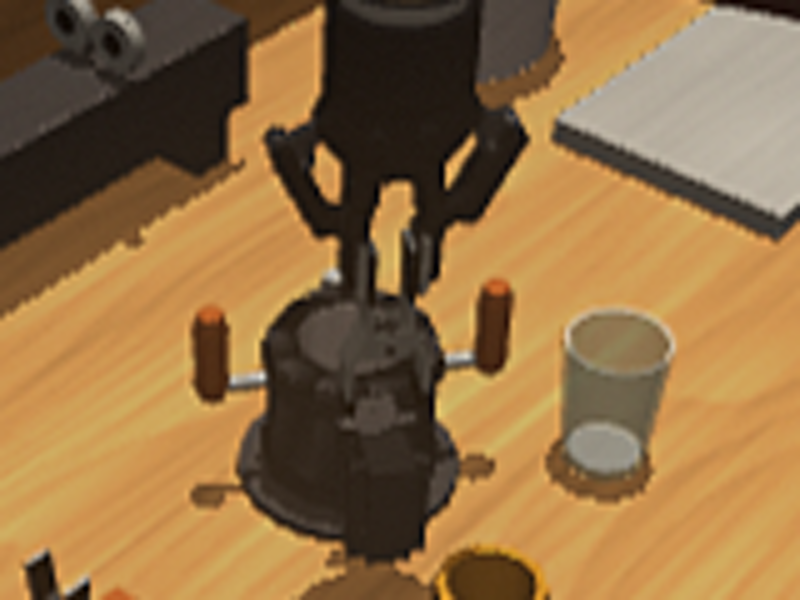

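The clip is held in front of the fingers at crop px (385,300), but it's hard to tell whether it's tilted. I'll check its attitude from depth.

Run:
```python
from h import *
np.set_printoptions(precision=4,suppress=True)
S=np.r_[.487,-.0653];t=np.deg2rad(141.3);X=np.r_[np.cos(t),np.sin(t)];Y=np.r_[-X[1],X[0]]
for cam in('side','top'):
    P=cloud(dict(np.load(f'{cam}2.npz')));d=(P[...,:2]-S)
    u=d@X*1e3;v=d@Y*1e3;z=P[...,2]*1e3
    m=(z>112)&(z<300)&(abs(u)<60)&(abs(v)<70)
    for zb in range(114,270,6):
        k=m&(abs(z-zb)<3)
        if k.sum()>3:
            o=np.argsort(v[k])
            print(cam,zb,k.sum(),'u',np.percentile(u[k],[5,50,95]).round(),'v',np.percentile(v[k],[3,25,50,75,97]).round())
s=dict(np.load('side2.npz'))
cv2.imwrite('pics/side2b.png',cv2.resize(s["color"][125:185,245:325,::-1],(800,600),interpolation=cv2.INTER_CUBIC)*1)
im=cv2.imread('pics/side2b.png');cv2.imwrite('pics/side2b.png',np.clip(im.astype(float)**.6*9,0,255).astype(np.uint8))
```

```text
side 132 8 u [-1.  5.  9.] v [-25. -23. -20.  17.  22.]
side 138 13 u [-3.  5.  8.] v [-24. -20.  16.  17.  21.]
side 144 15 u [-9.  1.  7.] v [-25. -22.  18.  19.  22.]
side 150 9 u [-6.  3.  7.] v [-24. -23. -20.  19.  21.]
side 156 8 u [-5.  3.  9.] v [-25. -24.  -1.  19.  22.]
side 162 12 u [-5.  5.  8.] v [-25. -24. -23. -21.  19.]
side 168 30 u [-9.  6.  8.] v [-22. -20.  -9.  11.  20.]
side 174 30 u [-11.   8.  11.] v [-19. -17.  -3.   7.  14.]
side 180 51 u [-13.   4.  10.] v [-17.  -9.  -1.   4.  13.]
side 186 14 u [-9.  6.  9.] v [-15. -14.  -1.   7.   8.]
side 192 12 u [-5.  7. 10.] v [-15. -12.   8.   9.  11.]
side 198 10 u [-4.  7.  9.] v [-15. -14.  -2.   8.  10.]
side 204 10 u [-6.  6.  9.] v [-16. -14.   7.   8.   9.]
side 210 11 u [-5.  8. 10.] v [-19. -12.   7.   9.  15.]
side 216 29 u [-1.  8. 11.] v [-25. -20.   7.  14.  21.]
side 222 30 u [-6.  7. 12.] v [-28. -18.   7.  11.  21.]
side 228 26 u [-5.  5. 11.] v [-27. -22. -14.  10.  21.]
side 234 30 u [-5.  8. 12.] v [-26. -19.   7.  11.  22.]
side 240 34 u [-7.  6. 10.] v [-28. -16.   9.  13.  22.]
side 246 20 u [-4.  6. 12.] v [-27. -19.  11.  13.  25.]
side 252 36 u [ 3. 10. 13.] v [-40. -27.  12.  24.  38.]
side 258 69 u [-9.  9. 13.] v [-42. -28.  12.  26.  40.]
side 264 74 u [-11.   9.  13.] v [-45. -27.  16.  35.  43.]
top 264 10 u [ 5. 10. 15.] v [33. 35. 37. 38. 44.]
```

View pics/side2b.png

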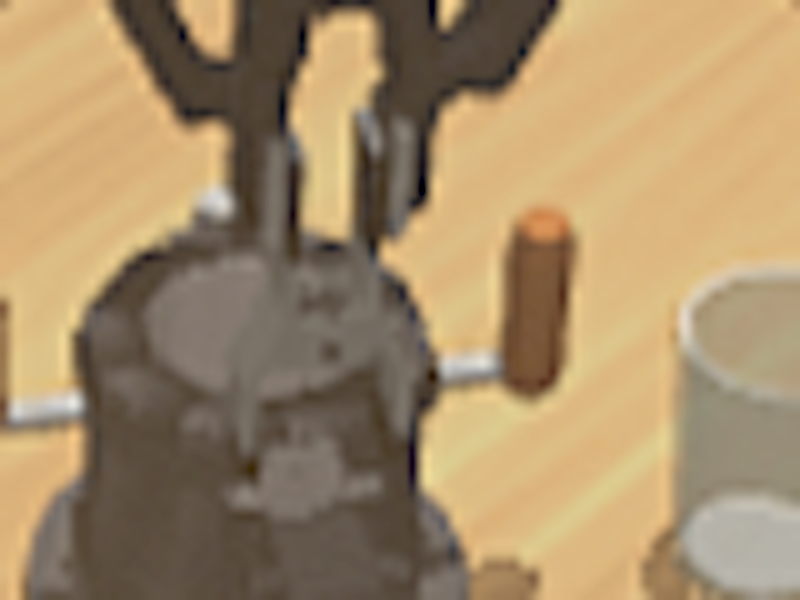

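The clip is upright and centred: u −11..10 mm, jaws about ±20 mm, pivot z≈0.178, jaw bottoms 0.132. I'll lower it.

Run:
```python
from h import *
np.set_printoptions(precision=4,suppress=True)
S=np.r_[.4867,-.0659];t=np.deg2rad(141.3);Y=np.r_[-np.sin(t),np.cos(t)]
p=S+.0007*Y
manip.servo_line(np.r_[p,.20],rate=.08)
h=manip.servo_line(np.r_[p,.139],rate=.05,until_force=10)
s=monitor.read_state();print(h,s["wrist_force"],s["eef_pos"],s["grip_width"],s["t"])
```

```text
True [-1.0687 -0.6631  4.207 ] [ 0.4861 -0.0666  0.1473] 0.2894703108736932 17.5917
```

Contact came at 0.1473. That matches the offset at the grasp (0.1573 − 0.116 + 0.106), so the pivot is on the lugs. I'll release it, retreat and check.

Run:
```python
from h import *
np.set_printoptions(precision=4,suppress=True)
p=monitor.read_state()["eef_pos"]
eoat.open_gripper();manip.wait(.4)
s=monitor.read_state();print(s["wrist_force"],s["grip_width"])
manip.servo_line([p[0],p[1],.27],rate=.15)
manip.move_to([.45,-.35,.3],R(best(np.r_[.45,-.35,.3],.9)))
S=np.r_[.4867,-.0659];t=np.deg2rad(141.3);X=np.r_[np.cos(t),np.sin(t)];Y=np.r_[-X[1],X[0]]
ims=[]
for cam in('top','side'):
    s=snapshot(cam);P=cloud(s);d=P[...,:2]-S;u=d@X*1e3;v=d@Y*1e3;z=P[...,2]*1e3
    r0,c0=(150,240) if cam=='top' else (125,235)
    ims.append(cv2.resize(s["color"][r0:r0+75,c0:c0+80,::-1],(400,375),interpolation=cv2.INTER_CUBIC))
    for zb in range(108,184,8):
        k=(abs(z-zb)<4)&(abs(u)<35)&(abs(v)<40)
        if k.sum()>3:print(cam,zb,k.sum(),'u',np.percentile(u[k],[5,50,95]).round(),'v',np.percentile(v[k],[3,25,50,75,97]).round())
cv2.imwrite('pics/end.png',np.hstack(ims));print(monitor.read_state()["t"])
```

```text
[ 0.887  -0.6484 -0.4235] 0.99938127117207
top 108 28 u [-30.   4.  12.] v [-16.  -4.   5.   9.  17.]
top 116 37 u [-7.  2. 12.] v [-9. -2.  1.  4.  8.]
top 124 9 u [-7.  8. 12.] v [-10. -10.   4.  11.  14.]
top 132 5 u [-7.  5.  9.] v [-11. -11. -11. -10.  10.]
top 140 7 u [-3.  5. 12.] v [-13. -12. -11.  13.  14.]
top 148 6 u [-7. -2. 10.] v [-14. -13. -12.   8.  15.]
top 156 8 u [-7.  4. 11.] v [-14. -13. -13.  14.  16.]
top 164 8 u [-5.  6. 12.] v [-18. -16. -15.  -7.  17.]
top 172 26 u [-7.  1. 11.] v [-19. -16.  16.  18.  20.]
side 108 42 u [-9.  7. 12.] v [-18. -12.  -3.   7.  14.]
side 116 43 u [-11.   1.   9.] v [-17.  -8.  -1.   6.  13.]
side 124 15 u [-6.  7.  9.] v [-15. -14.  10.  11.  13.]
side 132 18 u [-9.  6. 10.] v [-16. -13.  11.  12.  14.]
side 140 8 u [-2.  6. 10.] v [-18. -16.  12.  12.  14.]
side 148 16 u [-10.   3.  11.] v [-18. -17.  12.  13.  14.]
side 156 13 u [-1.  8. 12.] v [-19. -17.  13.  14.  17.]
side 164 21 u [-9.  5. 10.] v [-20. -17.  14.  16.  17.]
side 172 15 u [-11.   0.   9.] v [-20. -18. -17.  16.  18.]
21.925
```

View pics/end.png

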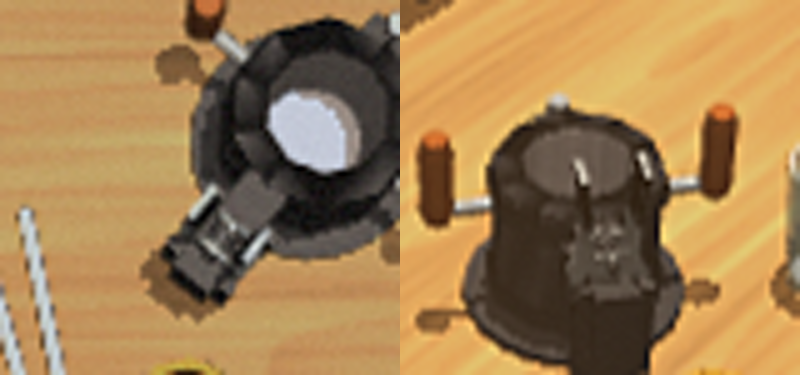

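The clip sits astride the shut lugs between the ribs (crop px (230,235) on the left, (605,245) on the right). It stands upright and centred, its handles spread about 38 mm and tops at about 0.175 m.

```bash
python3 -c "
from bench import hand_in
print(hand_in())"
```

```text
the job is handed in; nothing more can be done
None
```

The mould is shut, and the middle clip (clip_c) is seated over both lugs between the ribs and let go. The job was handed in about 22 s into the 58 s allowed. `hand_in()` returned no verdict, and I did not re-measure the other clips or bystanders afterwards.

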